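# Turn the sugar dredger to the front of the revolving stand

### The arm

A 7-joint arm with a two-finger parallel gripper is mounted at the origin on the work surface. World frame = base frame: x ahead of the robot, y to its left, z up, the work surface at z = 0. Lengths are in m, angles in degrees, forces in N, time in s.
With the tool pointing down it reaches from about 0.425 to 0.875 m from the base axis. Payload 4.7 kg.
Tool frame: the origin (TCP) lies midway between the tips of the shut fingers; the grasp point (between the pads) lies 19 mm behind it; z points along the fingers, x is the direction in which the jaws open and shut, and the axes are right-handed (so a half turn about z gives the same grasp; the last joint's range is limited). The gripper opens to 87 mm and grips with 3 to 60 N. Pads are 19 mm wide; open, the fingers measure 117 mm over their backs; the gripper's body (75 mm by 190 mm) begins 51 mm behind the grasp point.
Start: joints at [71.969, 18.392, -4.016, 83.108, 1.295, 78.541, -3.26], TCP at [0.21, -0.615, 0.223] pointing down, gripper open.
Joint ranges: [-163.93, 163.93], [-17.29, 119.83], [-79.2, 71.16], [3.27, 140.29], [-89.18, 269.18], [5.43, 117.66], [-154.24, 154.24]. Speed limits (degrees/s): [147.25, 147.25, 180, 180, 180, 180, 180].

### API

Orientations are given as [roll, pitch, yaw] about the fixed x, y, z axes, in that order (R = Rz(yaw) Ry(pitch) Rx(roll)).
In Python, from cell import telemetry, optics, env gives the robot as it stands.
- The arm moves only by the tool arm_command, never from a script. Its arguments are lists of equal length, an entry for each row: "translation": the shift along the tool's x, y, z in cm, a list of three; "twist": the turn about the tool's z in degrees. In form: {"translation": [[x, y, z], ...], "twist": [twist, ...]}. A call has 1 to 10 rows; each row shifts and turns the pose as measured when the row begins, along the tool's axes as they then stand; what a row does not reach is not made up. A row lasts 1/8 s, in which the tool goes at most 62.5 mm and 10.7 degrees, less where a joint would pass 70% of its speed; a pose out of reach is approached as far as the arm can. A call is refused whole if a number of a shift passes 6.25 or a number of a turn 10.7, either way. A call with a gripper value outside its range is refused whole. "grip" is the opening in per cent of the stroke, from 0 (shut) to 100 (fully open), set as the call begins (left out, the last holds). The fingers move at their own pace and stop on an object; "force" is the grip in N (left out, the last holds). Time passes only in rows, so rows that do not move let the fingers close. It gives the time, the measured TCP pose, the force and the opening at its end, in the units of the state.
- telemetry.get_obs(): the state, without advancing time (a new reading comes with each control period).
- optics.read_camera(name): name is "scene" or "top" or "wrist"; returns a dict with "img" (400x640x3 uint8, blue, green, red), "fx", "fy", "cx", "cy" (pixels), "extrinsics" (4x4, takes a point from camera to world coordinates); the wrist camera has in their place "hand_eye" (4x4, takes a point from camera to tool coordinates, whose origin is the TCP and whose axes are the tool frame's). Camera axes: x right, y up, looking along -z (the intrinsics and any distortion apply to the point x, -y, -z); pixel columns grow to the right and rows downward; lengths in m; the calibration is good to about 2 mm. A picture is of the moment at which its call begins: read the wrist's pose just before it. There is no depth.
- env.sign_off(): hands the job in, once; it reports no verdict.
The state is a dict: "time_s": time; "qpos": joint angles; "joint_velocities": joint speeds; "effort": joint torques, N m; "tool_pos": TCP position; "tool_rot": TCP orientation; "force": force on the tool from outside, world axes, zero at the start; "wrist_torque": the same for the moment, N m; "grip_width": finger opening in m.
Only numpy, scipy, OpenCV 4.12 (cv2) and the standard library are available. Lean on these libraries where they do the work, as an engineer would, in place of code of your own. Each camera call takes 0.05 s, during which the arm holds its last target. There are 200 camera calls.

### The job

Spin the revolving wooden stand by pushing the pegs on its rim with the fingertips until the sugar dredger, the domed shaker with the side handle, stands at the front, directly in line with the steel pointer of the base, and leave it at rest there. Do not touch, lift or upset any of the things standing on the tray, and leave the things on the counter around it alone.

Things in the scene. Friction and masses are not known exactly. Their poses are not given: they have to be found in the camera images.
- stand: Fixed steel base of the revolving stand, bolted to the counter: a disc 230 mm across with a flat dark arrow-shaped tongue, 8 mm thick, that sticks out from under the tray: the front pointer. Origin on the upright turning axis at counter height; the base's own -x direction runs along the pointer, roughly towards the robot; z is up.
- pointer (a point): The tip of the steel front pointer, 225 mm from the turning axis, 8 mm above the counter.
- tray (a joint): Angle (rad) of the round wooden tray on the base, growing counter-clockwise seen from above, no stops. The tray is 300 mm across, underside 25 mm and top 45 mm above the counter. It turns with light friction (about 1 N at the rim) and stops almost at once when no longer pushed; the things on it ride along.
- peg0 (a point): Centre of the top of peg 0, 95 mm above the counter. Eight upright round pegs, 12 mm thick, are fixed on the tray's rim at 45 degree spacing, axes 142 mm from the turning axis, from the tray top up to 95 mm above the counter; push these sideways to turn the tray. Peg 0 stands the joint's angle counter-clockwise from the base's +x direction (which is opposite the pointer).
- dredger: The sugar dredger, the one thing on the tray with a side handle: a steel shaker 49 mm across and 66 mm high with a domed top and a small loop handle that reaches 40 mm from its axis along its own +y; loose on the tray, origin at the centre of its underside, which is 45 mm above the counter; not to be touched. It stands about 75 mm from the turning axis.
- canister: Steel round canister with flat lid and small knob, 51 mm across, 65 mm high; loose on the tray, origin at the centre of its underside, which is 45 mm above the counter; not to be touched
- tin: Steel square tin, 46 x 46 mm, 55 mm high; loose on the tray, origin at the centre of its underside, which is 45 mm above the counter; not to be touched
- cone: Steel cone (nozzle stand), foot 52 mm across, 64 mm high; loose on the tray, origin at the centre of its underside, which is 45 mm above the counter; not to be touched
- pot: Small open steel cup, 52 mm across, 34 mm high; loose on the tray, origin at the centre of its underside, which is 45 mm above the counter; not to be touched
- cake_tin: Empty round steel cake tin, 170 mm across, 65 mm high, loose on the counter; origin at the centre of its underside. Leave alone.
- jar: Glass jar with steel lid, 70 mm across, 110 mm high, loose on the counter; origin at the centre of its underside. Leave alone.
- scraper: Bench scraper lying on the counter, steel blade 90 x 120 mm with a wooden grip along one edge, 16 mm high; origin under the blade's centre. Leave alone.
- spatula: Spatula with wooden handle lying on the counter, 280 mm long, up to 20 mm high; origin halfway along it on the counter. Leave alone.

How it is judged:
By the outcome, as a careful person would: the job done as asked, in the order asked, and still so for the second after the job is handed in, with the robot touching nothing.
It also fails if it takes over 51 s, if anything falls off the work surface, if the arm or the gripper's body presses on something with over 40 N, if the wrist force passes 120 N, or if a joint passes its speed limit or range.

## Working session

There is one attempt and no reset: what is moved stays moved. The work goes in short steps, Python scripts to look and compute and a tool call to move; the robot and the scene stay as the last step left them, time stands still between calls to the robot, and variables do not carry over. Pictures are saved under pics/ and viewed, about 8 in all and at most 12, crops included, and the job is handed in when it is done.

Besides the shell and the picture viewer there is one more tool, called as name([rows], argument=value, ...), one row to a line, values as JSON. arm_command: Moves the arm, as the interface text tells. Its arguments: {"type":"object","properties":{"translation":{"type":"array","items":{"type":"array","items":{"type":"number"}}},"twist":{"type":"array","items":{"type":"number"}},"grip":{"type":"number"},"force":{"type":"number"}},"required":["translation","twist"]}

```bash
mkdir -p pics; cat > h.py <<'E'
import numpy as np, cv2
from cell import telemetry, optics, env
def snap(name,fn):
    c=optics.read_camera(name); cv2.imwrite('pics/'+fn,c['img']); np.savez('pics/'+fn[:-4]+'.npz',**{k:v for k,v in c.items()}); return c
def ray(c,u,v,z):
    E=np.array(c['extrinsics']); d=E[:3,:3]@np.array([(u-c['cx'])/c['fx'],-(v-c['cy'])/c['fy'],-1.]); o=E[:3,3]
    return o+d*(z-o[2])/d[2]
def proj(c,p):
    E=np.array(c['extrinsics']); q=E[:3,:3].T@(np.array(p)-E[:3,3]); return c['cx']+c['fx']*q[0]/-q[2], c['cy']-c['fy']*q[1]/-q[2]
E
python3 - <<'E'
from h import *
for n in('top','scene'):
    c=snap(n,n+'0.png'); print({k:v for k,v in c.items() if k!='img'})
print(telemetry.get_obs())
E
```

```text
{'fx': 389.43931214367876, 'fy': 389.43931214367876, 'cx': 318.8403154015842, 'cy': 199.67128425322568, 'extrinsics': array([[ 1.03942785e-03,  9.94326321e-01, -1.06367699e-01,
         4.56286056e-01],
       [-9.99973305e-01,  1.80281115e-03,  7.08093231e-03,
        -2.28354517e-03],
       [ 7.23251824e-03,  1.06357499e-01,  9.94301651e-01,
         1.07324687e+00],
       [ 0.00000000e+00,  0.00000000e+00,  0.00000000e+00,
         1.00000000e+00]])}
{'fx': 427.19497312269704, 'fy': 427.19497312269704, 'cx': 326.39918426799915, 'cy': 202.05798992239377, 'extrinsics': array([[ 0.39809222, -0.47778574,  0.78309857,  1.47421705],
       [ 0.91723013,  0.19378155, -0.34804828, -0.41073164],
       [ 0.01454245,  0.85683691,  0.5153824 ,  0.69532325],
       [ 0.        ,  0.        ,  0.        ,  1.        ]])}
{'time_s': 0.1, 'qpos': array([71.96874765, 18.4348056 , -4.01574651, 83.16596922,  1.29725006,
       78.54187605, -3.26119786]), 'joint_velocities': array([ 0.01376391, -0.05209575,  0.04128541, -0.0820505 , -0.03215641,
        0.00037827, -0.03902375]), 'effort': array([-1.41527529e-03, -4.92570519e+01, -4.06736713e-01, -3.13398814e+01,
       -6.42099534e-02,  3.95196257e-02,  3.50332959e-05]), 'tool_pos': array([ 0.2096781 , -0.61473935,  0.22158804]), 'tool_rot': array([ 1.79992447e+02,  9.72939286e-02, -7.11597475e+01]), 'force': array([ 0.34261741, -0.03131509, -0.23860873]), 'wrist_torque': array([0.00195092, 0.00697424, 0.00185762]), 'grip_width': 0.08729168854743555}
```

View pics/top0.png

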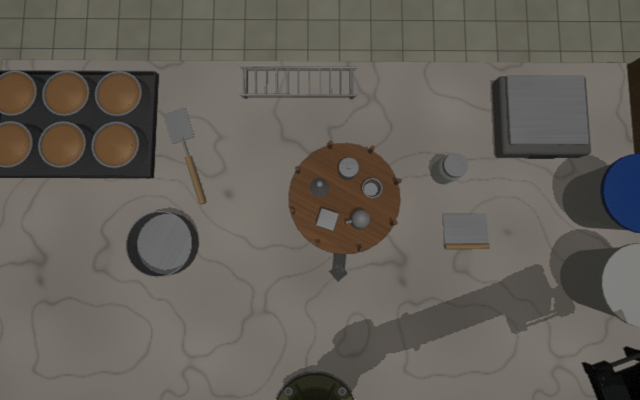

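View pics/scene0.png

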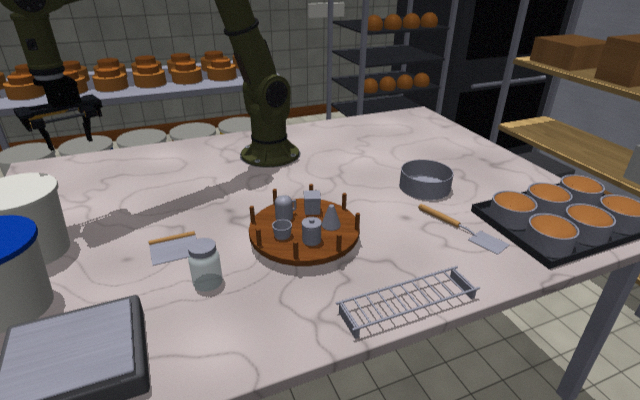

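The top view shows the tray near (344,198), the dredger near (360,218) with its handle pointing left, and the pointer tip near (338,279). Next I'll measure them more closely.

```bash
python3 - <<'E'
from h import *
c=dict(np.load('pics/top0.npz')); im=c['img']
hsv=cv2.cvtColor(im,cv2.COLOR_BGR2HSV)
m=((hsv[...,0]<18)&(hsv[...,1]>110)).astype(np.uint8)*255
m[:, :270]=0;m[:,420:]=0;m[:125]=0;m[265:]=0
m=cv2.morphologyEx(m,cv2.MORPH_OPEN,np.ones((7,7)))
cs,_=cv2.findContours(m,0,1); k=max(cs,key=cv2.contourArea)
k=cv2.convexHull(k)[:,0]
P=np.array([ray(c,u,v,.045)[:2] for u,v in k]); 
A=np.c_[2*P,np.ones(len(P))]; s=np.linalg.lstsq(A,(P**2).sum(1),rcond=None)[0]; print('center',s[:2],'r',np.sqrt(s[2]+s[:2]@s[:2]))
print('pointer',ray(c,338.5,280,.008)); print('dredger',ray(c,360.5,217.5,.1))
a=cv2.resize(im[125:290,260:480],None,fx=3.6,fy=3.6,interpolation=cv2.INTER_CUBIC); a=cv2.convertScaleAbs(a,alpha=1.6)
cv2.imwrite('pics/crop.png',a)
E
```

```text
center [ 0.57238794 -0.07688345] r 0.1467289945107138
pointer [ 0.35281314 -0.06303262  0.008     ]
dredger [ 0.51570865 -0.11354255  0.1       ]
```

View pics/crop.png

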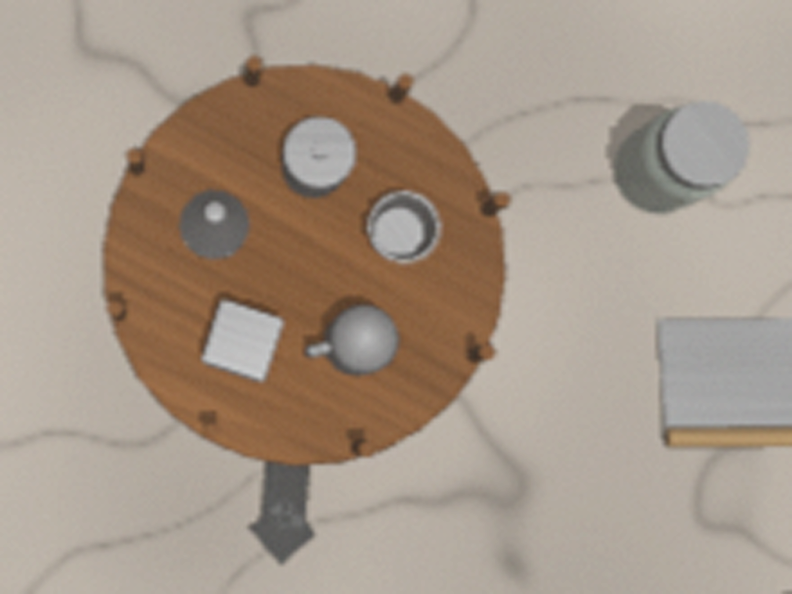

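```bash
python3 - <<'E'
from h import *
c=dict(np.load('pics/top0.npz'))
R=lambda u,v,z: ray(c,260+(u+.5)/3.6-.5,125+(v+.5)/3.6-.5,z)[:2]
P=np.array([R(u,v,.095) for u,v in [(254,63),(404,80),(503,202),(486,352),(357,436),(208,415),(118,305),(137,157)]])
A=np.c_[2*P,np.ones(8)]; s=np.linalg.lstsq(A,(P**2).sum(1),rcond=None)[0]; C=s[:2]; print('C',C,np.sqrt(s[2]+C@C))
ang=lambda p:np.degrees(np.arctan2(*(p-C)[::-1]))%360
print('pegs',[round(ang(p),1) for p in P])
t=R(281,563,.008); print('tip',t,ang(t),np.linalg.norm(t-C))
d=R(364,340,.085); print('dredger',d,ang(d),np.linalg.norm(d-C)); print('jar',R(705,145,.11))
E
```

```text
C [ 0.57719309 -0.07833712] 0.13890510638648543
pegs [np.float64(16.9), np.float64(330.9), np.float64(283.5), np.float64(238.9), np.float64(193.2), np.float64(148.3), np.float64(106.8), np.float64(62.5)]
tip [ 0.3500901  -0.06085159] 175.59726486519077 0.22777512835382577
dredger [ 0.51259951 -0.11585131] 210.14685192037626 0.07469701806458472
jar [ 0.64796876 -0.3531075 ]
```

arm_command([
  [-4,-1.5,0],
  [-6,-2.0,0],
  [-6,-2.0,0],
  [-6,-2.0,0],
], twist=[0,0,0,0], grip=0)

```text
time_s: 0.6
tool_pos: [0.2086, -0.3825, 0.2182]
tool_rot: [180.0, 0.4, -71.4]
force: [0.8, -0.1, 0.5]
grip_width: 0.0547
```

arm_command([
  [-0.4,-6,0],
  [-0.4,-6,0],
  [-0.4,-6,0],
  [-0.4,-6,0],
  [-0.4,-6,0],
  [-0.4,-6,0],
  [-0.4,-6,0],
  [-0.4,-6,0],
  [0,0,0],
], twist=[0,0,0,0,0,0,0,0,0])

```text
time_s: 1.72
tool_pos: [0.6621, -0.1889, 0.2113]
tool_rot: [179.7, 0.6, -71.7]
force: [-1.1, 0.6, 0.2]
grip_width: 0.0008
```

```bash
python3 - <<'E'
from h import *
o=telemetry.get_obs(); print(o['tool_pos'],o['tool_rot'],o['force'],o['grip_width'])
c=snap('wrist','w1.png'); print({k:v for k,v in c.items() if k!='img'})
E
```

```text
[ 0.6620885  -0.18889867  0.2112841 ] [179.65560196   0.5986605  -71.66595462] [-1.05053779  0.63058825  0.20872326] 0.000823342902592896
{'fx': 293.64652281948645, 'fy': 293.64652281948645, 'cx': 321.97825497929745, 'cy': 200.04798486386548, 'hand_eye': array([[ 9.99999776e-01, -5.24329578e-04, -4.16950335e-04,
         5.08857196e-04],
       [-6.21551414e-04, -9.58371931e-01, -2.85522077e-01,
        -7.85422699e-02],
       [-2.49885827e-04,  2.85522272e-01, -9.58372041e-01,
        -1.61950830e-01],
       [ 0.00000000e+00,  0.00000000e+00,  0.00000000e+00,
         1.00000000e+00]])}
```

View pics/w1.png

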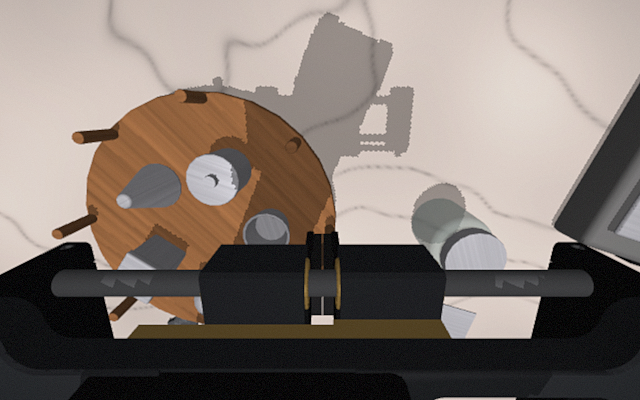

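arm_command([
  [0.7,0.7,2],
  [0,0,4],
  [0,0,4],
  [0,0,3.2],
  [0,0,0],
], twist=[0,0,0,0,0])

```text
time_s: 2.4
tool_pos: [0.6439, -0.2126, 0.0735]
tool_rot: [179.1, 0.1, -72.6]
force: [0.3, -0.3, 1.3]
grip_width: 0.0005
```

arm_command([
  [-0.2,0.8,0],
  [-0.1,0.7,0],
  [0,0.4,0],
  [0,0,0],
], twist=[0,0,0,0])

```text
time_s: 2.9
tool_pos: [0.6245, -0.2188, 0.079]
tool_rot: [179.4, -0.2, -72.8]
force: [0.9, 0.2, -0.7]
grip_width: 0.0002
```

```bash
python3 - <<'E'
from h import *
c=snap('top','t1.png');im=c['img']
cv2.imwrite('pics/t1c.png',cv2.convertScaleAbs(cv2.resize(im[125:290,260:480],None,fx=3.6,fy=3.6,interpolation=cv2.INTER_CUBIC),alpha=1.6))
E
```

```text
(no output)
```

View pics/t1c.png

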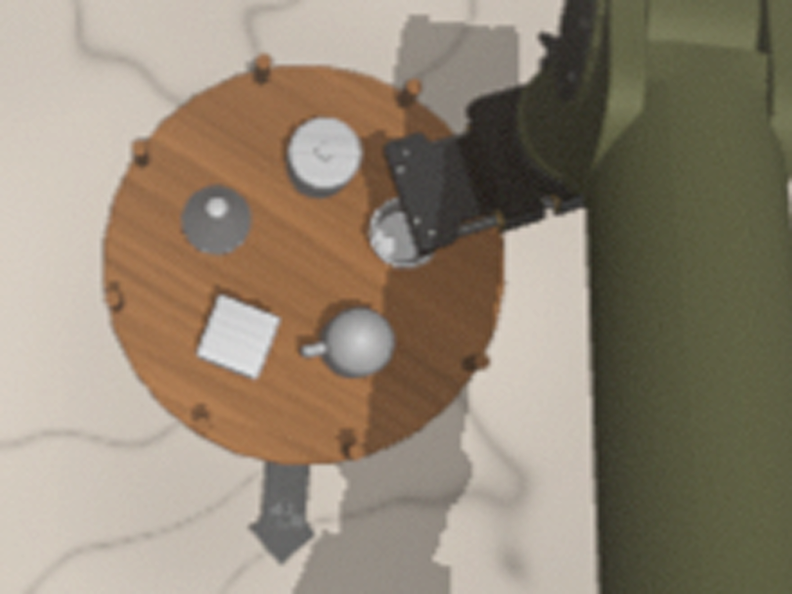

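arm_command([
  [-0.15,1.0,0.1],
  [-0.15,1.0,0.1],
  [-0.1,1.0,0],
  [-0.05,1.0,0],
  [0,0,0],
], twist=[4,4,4,4,0])

```text
time_s: 3.58
tool_pos: [0.5881, -0.222, 0.0799]
tool_rot: [180.0, -0.5, -89.1]
force: [-0.3, 0.6, -0.3]
grip_width: 0.0008
```

arm_command([
  [-0.05,1.0,0.1],
  [-0.05,1.0,0.1],
  [-0.05,0.6,0],
  [0,0,0],
], twist=[3,3,2,0])

```text
time_s: 4.08
tool_pos: [0.5655, -0.2189, 0.0793]
tool_rot: [-179.6, -0.5, -97.0]
force: [-0.1, 0.6, 1.0]
grip_width: 0.0004
```

```bash
python3 - <<'E'
from h import *
c=snap('top','t2.png');im=c['img']
cv2.imwrite('pics/t2c.png',cv2.convertScaleAbs(cv2.resize(im[125:290,260:480],None,fx=3.6,fy=3.6,interpolation=cv2.INTER_CUBIC),alpha=1.6))
E
```

```text
(no output)
```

View pics/t2c.png

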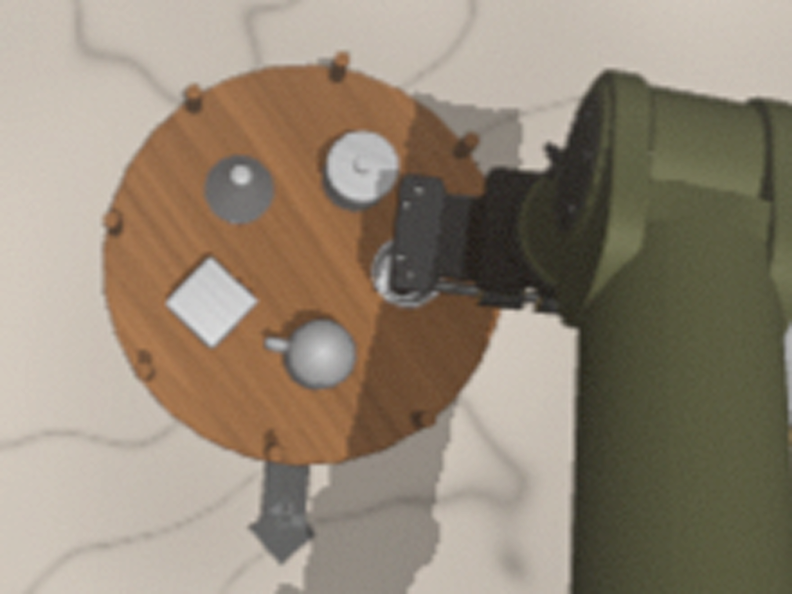

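```bash
python3 - <<'E'
from h import *
c=dict(np.load('pics/t2.npz'))
R=lambda u,v,z: ray(c,260+(u+.5)/3.6-.5,125+(v+.5)/3.6-.5,z)[:2]
P=np.array([R(u,v,.095) for u,v in [(341,58),(468,140),(420,416),(271,438),(145,357),(111,217),(190,92)]])
A=np.c_[2*P,np.ones(len(P))]; s=np.linalg.lstsq(A,(P**2).sum(1),rcond=None)[0]; C=s[:2]; print('C',C,np.sqrt(s[2]+C@C))
t=R(281,563,.008)
for C in (C,np.array([.5724,-.0769]),np.array([.575,-.0775])):
  ang=lambda p:np.degrees(np.arctan2(*(p-C)[::-1]))%360
  print('pegs',[round(ang(p),1) for p in P],'tip',ang(t),np.linalg.norm(t-C))
  for z in(.07,.085,.1):
    d=R(321,353,z); print(z,d,ang(d),np.linalg.norm(d-C))
# base strip edges: disc of pointer shaft direction
b=R(287,466,.008);print('shaft mid',b,'dir',np.degrees(np.arctan2(*(t-b)[::-1])))
a=cv2.resize(c['img'][195:290,310:380],None,fx=6,fy=6,interpolation=cv2.INTER_CUBIC); cv2.imwrite('pics/t2z.png',cv2.convertScaleAbs(a,alpha=1.6))
E
```

```text
C [ 0.57740852 -0.07583992] 0.13851104782832477
pegs [np.float64(349.8), np.float64(303.9), np.float64(213.2), np.float64(168.8), np.float64(124.2), np.float64(81.4), np.float64(36.9)] tip 176.22764080159462 0.22781200617875805
0.07 [ 0.50410361 -0.08668396] 188.4147694411631 0.0741026518019628
0.085 [ 0.50338866 -0.08542205] 187.37611706186274 0.07463749522475775
0.1 [ 0.50267372 -0.08416014] 186.35257526102274 0.0751965125186884
pegs [np.float64(350.5), np.float64(305.8), np.float64(214.0), np.float64(167.9), np.float64(122.2), np.float64(79.4), np.float64(36.0)] tip 175.8710173751052 0.22288840526714337
0.07 [ 0.50410361 -0.08668396] 188.15257021856328 0.06899364734959088
0.085 [ 0.50338866 -0.08542205] 187.0396830251883 0.06953552987110823
0.1 [ 0.50267372 -0.08416014] 185.94441267364948 0.07010323506455743
pegs [np.float64(350.6), np.float64(305.1), np.float64(213.1), np.float64(167.9), np.float64(123.0), np.float64(80.5), np.float64(36.8)] tip 175.7665404257191 0.22552523306706507
0.07 [ 0.50410361 -0.08668396] 187.38102321799178 0.07148876750046583
0.085 [ 0.50338866 -0.08542205] 186.3127129932997 0.07204819503133375
0.1 [ 0.50267372 -0.08416014] 185.26122399458035 0.07263227965591663
shaft mid [ 0.42196292 -0.06566799] dir 176.16617916612933
```

arm_command([
  [0.1,0.9,0.1],
  [0.05,0.9,0.1],
  [0,0.5,0],
  [0,0,0],
], twist=[3,3,2,0])

```text
time_s: 4.62
tool_pos: [0.5453, -0.2162, 0.0779]
tool_rot: [-179.3, -0.4, -104.9]
force: [-0.2, 0.2, -0.4]
grip_width: 0.0003
```

```bash
python3 - <<'E'
from h import *
c=snap('top','t3.png');a=cv2.resize(c['img'][195:290,280:400],None,fx=6,fy=6,interpolation=cv2.INTER_CUBIC); a=cv2.convertScaleAbs(a,alpha=1.6)
cv2.imwrite('pics/t3z.png',a); snap('scene','s3.png')
E
```

```text
(no output)
```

View pics/t3z.png

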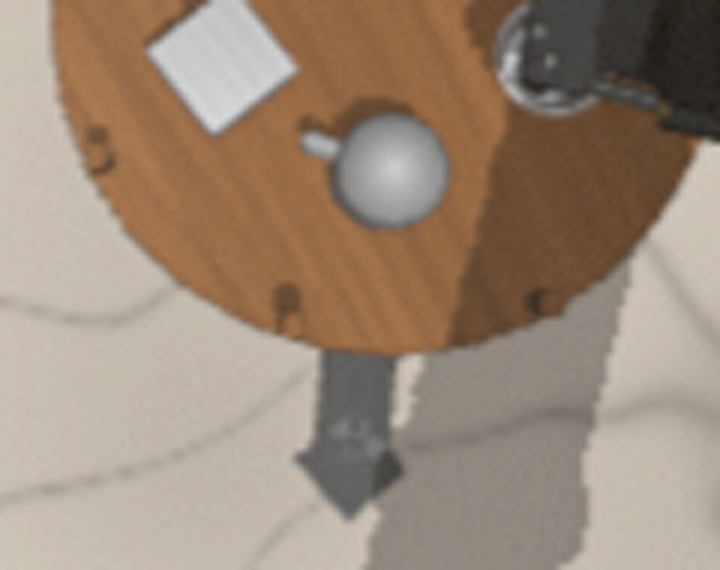

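```bash
python3 - <<'E'
from h import *
c=dict(np.load('pics/t3.npz'));s=dict(np.load('pics/s3.npz'))
R=lambda u,v,z: ray(c,280+(u+.5)/6-.5,195+(v+.5)/6-.5,z)[:2]
t=R(350,520,.008)
for C in (np.array([.5774,-.0765]),np.array([.5724,-.0769])):
  ang=lambda p:np.degrees(np.arctan2(*(p-C)[::-1]))%360
  print('tip',t,ang(t),[ (round(ang(R(391,171,z)),1)) for z in(.07,.085,.1)])
u,v=proj(s,[.5,-.075,.09]);print(u,v)
x,y=int(u)-60,int(v)-50
print(x,y); cv2.imwrite('pics/s3z.png',cv2.convertScaleAbs(cv2.resize(s['img'][y:y+95,x:x+120],None,fx=6,fy=6,interpolation=cv2.INTER_CUBIC),alpha=1.3))
E
```

```text
tip [ 0.34950188 -0.06144754] 176.22115573931893 [np.float64(179.8), np.float64(178.9), np.float64(178.1)]
tip [ 0.34950188 -0.06144754] 176.03430300517178 [np.float64(179.4), np.float64(178.5), np.float64(177.7)]
294.6076005392058 197.8057607375997
234 147
```

View pics/s3z.png

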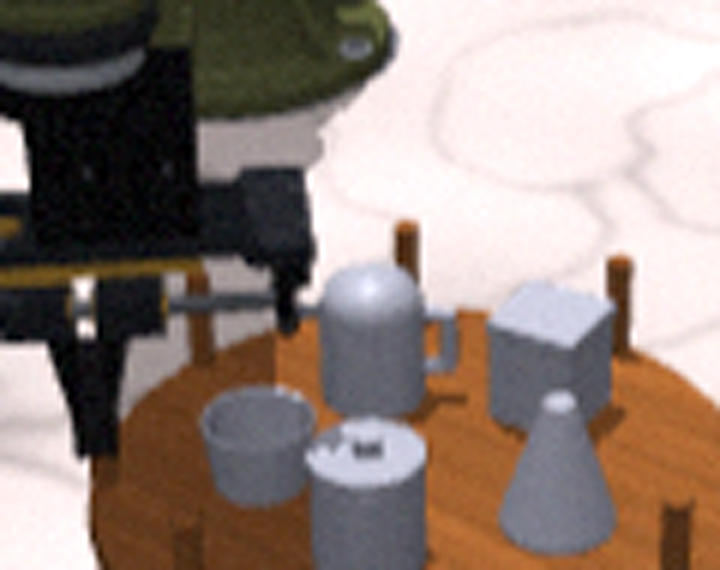

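```bash
python3 - <<'E'
from h import *
c=dict(np.load('pics/t3.npz'));s=dict(np.load('pics/s3.npz'))
R=lambda u,v,z: ray(c,280+(u+.5)/6-.5,195+(v+.5)/6-.5,z)[:2]
us=lambda u:234+(u+.5)/6-.5
for z in (.07,.08,.09,.1):
  p=R(391,171,z); u,v=proj(s,[*p,.08]); print(z,p,'scene crop',(u+.5-234)*6-.5,(v+.5-147)*6-.5)
# tray-centre-line check: pointer line tip in scene
print(proj(s,[.3495,-.0614,.008]))
E
```

```text
0.07 [ 0.50308814 -0.07622532] scene crop 366.42869349872706 329.45406277194564
0.08 [ 0.50262163 -0.0754883 ] scene crop 367.57980048750505 328.67118823977506
0.09 [ 0.50215513 -0.07475127] scene crop 368.72970976152385 327.8891282803513
0.1 [ 0.50168862 -0.07401425] scene crop 369.8784231891259 327.1078816230042
(np.float64(283.1567320923465), np.float64(196.97420508874688))
```

arm_command([
  [0.05,0.5,0],
  [0,0,0],
], twist=[2,0])

```text
time_s: 4.97
tool_pos: [0.5408, -0.2151, 0.0777]
tool_rot: [-179.3, -0.3, -107.0]
force: [-0.6, 0.5, -0.2]
grip_width: 0.0006
```

```bash
python3 - <<'E'
from h import *
c=snap('top','t4.png');a=cv2.resize(c['img'][195:290,280:400],None,fx=6,fy=6,interpolation=cv2.INTER_CUBIC); a=cv2.convertScaleAbs(a,alpha=1.6)
# pointer line raised to z=.085 above the 75 mm circle
def px(p): u,v=proj(c,p); return int((u+.5-280)*6),int((v+.5-195)*6)
th=np.radians(176.15)
C=np.array([.5755,-.077]); q=C+.075*np.array([np.cos(th),np.sin(th)])
for z in(.075,.095): print(z,px([*q,z]))
cv2.imwrite('pics/t4z.png',a)
E
```

```text
0.075 (382, 176)
0.095 (385, 174)
```

View pics/t4z.png

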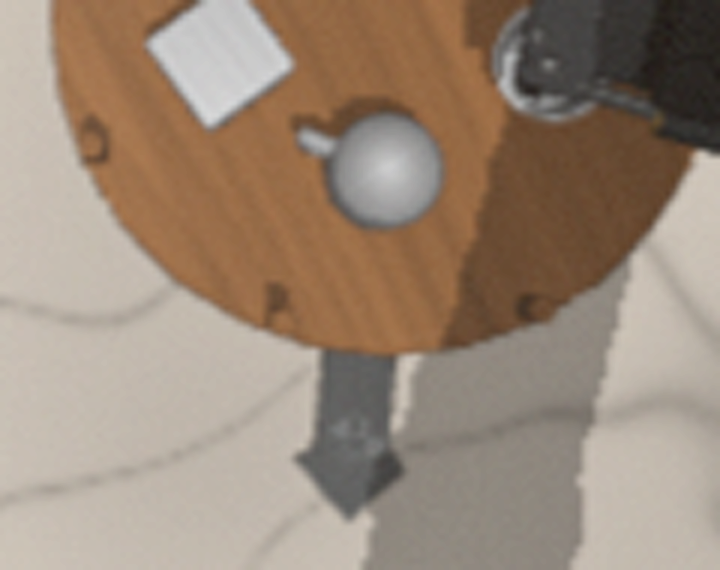

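arm_command([
  [0.3,-1.5,0],
  [0.3,-0.8,0],
  [0,0,-5],
  [0,0,-5],
  [0,0,-5],
  [5,-2,-2],
  [5,-2,0],
  [0,0,0],
  [0,0,0],
], twist=[0,0,0,0,0,0,0,0,0])

```text
time_s: 6.15
tool_pos: [0.569, -0.3352, 0.2534]
tool_rot: [-179.5, -0.3, -106.8]
force: [0.1, 0.5, 0.3]
grip_width: 0.0003
```

```bash
python3 - <<'E'
from h import *
c=snap('top','t5.png');a=cv2.convertScaleAbs(cv2.resize(c['img'][125:290,280:440],None,fx=3.6,fy=3.6,interpolation=cv2.INTER_CUBIC),alpha=1.6)
cv2.imwrite('pics/t5c.png',a)
b=np.load('pics/t4.npz')['img']; d=cv2.absdiff(b,c['img'])[205:290,315:350]; print('diff around dredger',d.mean(),d.max())
E
```

```text
diff around dredger 3.3008403361344536 36
```

View pics/t5c.png

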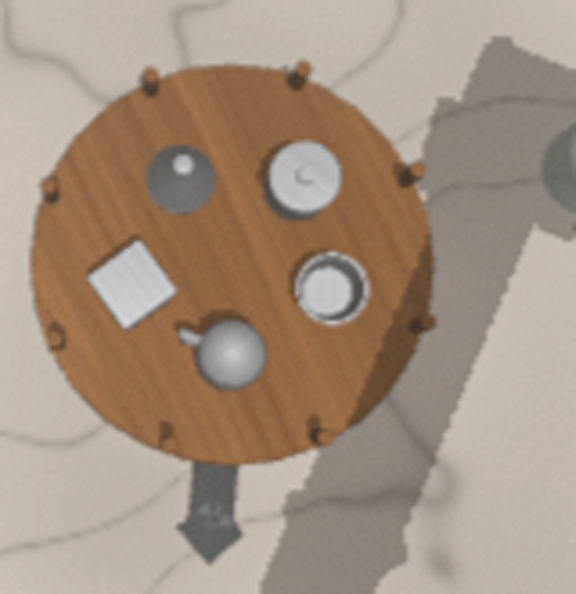

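```bash
python3 - <<'E'
from h import *
c=dict(np.load('pics/t5.npz'))
R=lambda u,v,z: ray(c,280+(u+.5)/3.6-.5,125+(v+.5)/3.6-.5,z)[:2]
P=np.array([R(*p,.095) for p in [(150,75),(303,68),(418,169),(432,319),(323,439),(166,431),(56,335),(49,182)]]);C=P.mean(0)
a=lambda p:np.degrees(np.arctan2(*(p-C)[::-1]))%360
print(C,a(R(210,563,.008)),[a(R(231,353,z)) for z in(.075,.085,.095)], telemetry.get_obs()['time_s'])
env.sign_off()
E
```

```text
[ 0.57474164 -0.07679548] 176.13028917538563 [np.float64(177.29098161407117), np.float64(176.73833662611818), np.float64(176.19361573144917)] 6.2
the job is handed in; nothing more can be done
```

The sugar dredger now stands at the front, in line with the steel pointer, and I've handed the job in. I pushed a single peg with the closed fingertips, turning the tray about 34° clockwise seen from above. Then I backed the fingers off and lifted clear.

- **Alignment:** in the last top view the dredger is at 176.2–177.3°, depending on the height assumed for its dome, and the pointer is at 176.1°. That is within about 1°.
- **Check that disagreed slightly:** just before the final push of about 2°, the scene camera put the dredger 1–2 mm further along in the turn than the top view did. That is within the 2 mm calibration error, and I did not repeat the scene check after the push.
- **At rest:** the dredger was in the same place before and after I withdrew the fingers.
- **Other things on the tray:** all five items were upright in the last view, and force readings after each move stayed under 2 N. The arm moved over or well clear of the things on the counter; I did not measure those again at the end.
- **Time:** about 6 s of the 51 s allowed.

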